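# Sieve the mill balls into the tray

## Task

Set the sieve gently down on the two rails of the blue tray, without spilling any balls on the way. Then, with it resting on the rails, shake it side to side, lightly knocking (at least 3 N, never as much as 25 N) the sprung rubber stops at its ends in turn, the left one first, at least twice each, until all four small dark balls have dropped into the tray and both large white ones are left in the sieve. Leave the sieve resting level on the rails, let go, and do not disturb the cup, the timer and the white coverslip box.

Things in the scene. Friction and masses are not known exactly. Their poses are not given: they have to be found in the camera images.
- sieve_grip (a point): centre of the sieve's black handle bar, to be gripped from above. The bar runs along the sieve's x axis: 131 mm long, 14 mm wide (y), 18 mm tall; this point is 75 mm above the sieve's underside, over its middle. Thin posts join the bar's ends to the rim. Axes as the sieve's
- sieve: steel hand sieve, 0.24 to 0.4 kg, starts on the bench. Origin: middle of its underside; z up. Frame 131 mm (x) by 106 mm (y), walls 40 mm tall, 4 mm thick. Flanges 4 mm thick reach to 85 mm from the middle on both x sides, undersides 22 mm above the frame's underside; they ride on the tray's rails
- sieve_trough (a point): middle of the closed shallow trough in the sieve (5 mm above its underside), running along the sieve's x; its sides rise 5 degrees to edges 16 mm either side. Slow level carrying (under 0.5 m/s2, tilt under 4 degrees) keeps the balls in it; shaking along y at over 1 m/s2 rolls them onto the 15 mm mesh on both sides
- tray: blue tray, aluminium floor, fixed. Origin: middle of its underside; z up; y runs along the rails (side to side). 162 mm (x) by 222 mm (y), 45 mm tall; the front and back walls (71 to 81 mm from the middle in x) are the rails. The sieve's frame fits between them with 5.5 mm play each side, sieve x along tray x, either way round; seated, its underside is 23 mm above the tray's
- stop_left: grey bracket (top 67 mm above the bench) at the tray's left end (+y); origin on the outer face of the end wall, 111 mm from the tray's centre, 35 mm above the bench; tray axes. A rubber plunger (18 mm across, 54 mm above the bench) points inward at the sieve's end wall, sprung 4 N/mm, travel 12 mm. Its screw setting is unknown: the face stands 71 to 91 mm from the tray's centre (a centred sieve slides 18 to 38 mm to it)
- stop_right: grey bracket (top 67 mm above the bench) at the tray's right end (-y); origin on the outer face of the end wall, 111 mm from the tray's centre, 35 mm above the bench; tray axes. A rubber plunger (18 mm across, 54 mm above the bench) points inward at the sieve's end wall, sprung 4 N/mm, travel 12 mm. Its screw setting is unknown: the face stands 71 to 91 mm from the tray's centre (a centred sieve slides 18 to 38 mm to it)
- small_1_center (a point): small dark steel ball, 12 mm across; the point is its centre. It starts in the sieve's trough, in any order along it
- small_2_center (a point): small dark steel ball, 12 mm across; the point is its centre. It starts in the sieve's trough, in any order along it
- small_3_center (a point): small dark steel ball, 12 mm across; the point is its centre. It starts in the sieve's trough, in any order along it
- small_4_center (a point): small dark steel ball, 12 mm across; the point is its centre. It starts in the sieve's trough, in any order along it
- large_1_center (a point): large white ceramic ball, 18 mm across; the point is its centre. It starts in the sieve's trough, in any order along it
- large_2_center (a point): large white ceramic ball, 18 mm across; the point is its centre. It starts in the sieve's trough, in any order along it
- cup: specimen cup with white cap, 56 mm across, 60 mm tall, a bystander; origin at its underside
- timer: white timer, 68x64x22 mm, a bystander; origin at its underside
- coverslips: small white coverslip box, 52x52x16 mm, a bystander; origin at its underside
Not all that is in view belongs to the job. Several things have the shape of the sieve; the one meant has the colours described above.

How it is judged:
On the way, in this order (a step that is already met when the one before it is completed fails the run):
1. the sieve rests on the tray's rails (z of sieve in the frame of tray between 0.02 and 0.026 m and x of sieve in the frame of tray between -0.009 and 0.009 m and y of sieve in the frame of tray between -0.05 and 0.05 m and angle between sieve's own z axis and vertical below 0.06 rad and contact force between sieve and tray above 0.5 N), for 0.1 s.
2. the seated sieve knocks the left stop with at least 3 N (z of sieve in the frame of tray between 0.02 and 0.026 m and x of sieve in the frame of tray between -0.009 and 0.009 m and y of sieve in the frame of tray between -0.05 and 0.05 m and angle between sieve's own z axis and vertical below 0.06 rad and contact force between sieve and stop_left above 3 N), for 0.04 s.
3. then the right stop (z of sieve in the frame of tray between 0.02 and 0.026 m and x of sieve in the frame of tray between -0.009 and 0.009 m and y of sieve in the frame of tray between -0.05 and 0.05 m and angle between sieve's own z axis and vertical below 0.06 rad and contact force between sieve and stop_right above 3 N), for 0.04 s.
4. then the left stop again (all of step 2), for 0.04 s.
5. then the right stop again (all of step 3), for 0.04 s.
At the end, for the whole second after the job is handed in: The sieve rests still on the rails (underside 20 to 26 mm above the tray's, within 9 mm of centre across and 50 mm along, tilt under 0.06 rad, under 0.02 m/s); all four small balls lie on the tray's floor (centres under 20 mm above its underside); both large balls are in the sieve (z of sieve in the frame of tray between 0.02 and 0.026 m and x of sieve in the frame of tray between -0.009 and 0.009 m and y of sieve in the frame of tray between -0.05 and 0.05 m and angle between sieve's own z axis and vertical below 0.06 rad and linear speed of sieve below 0.02 m/s and z of small_1_center in the frame of tray between 0 and 0.02 m and x of small_1_center in the frame of tray between -0.073 and 0.073 m and y of small_1_center in the frame of tray between -0.107 and 0.107 m and z of small_2_center in the frame of tray between 0 and 0.02 m and x of small_2_center in the frame of tray between -0.073 and 0.073 m and y of small_2_center in the frame of tray between -0.107 and 0.107 m and z of small_3_center in the frame of tray between 0 and 0.02 m and x of small_3_center in the frame of tray between -0.073 and 0.073 m and y of small_3_center in the frame of tray between -0.107 and 0.107 m and z of small_4_center in the frame of tray between 0 and 0.02 m and x of small_4_center in the frame of tray between -0.073 and 0.073 m and y of small_4_center in the frame of tray between -0.107 and 0.107 m and z of large_1_center in the frame of sieve between 0.008 and 0.04 m and x of large_1_center in the frame of sieve between -0.063 and 0.063 m and y of large_1_center in the frame of sieve between -0.051 and 0.051 m and z of large_2_center in the frame of sieve between 0.008 and 0.04 m and x of large_2_center in the frame of sieve between -0.063 and 0.063 m and y of large_2_center in the frame of sieve between -0.051 and 0.051 m); the robot touches nothing.
It fails at once if a stop is pushed with 25 N or more (contact force between sieve and stop_left above 25 N or contact force between sieve and stop_right above 25 N).
It fails at once if the sieve is pressed or dropped on the tray with more than 60 N (contact force between sieve and tray above 60 N).
It fails at once if a bystander is moved more than 20 mm (distance of any of cup, timer, coverslips from where it was at the start of the episode above 0.02 m).
It also fails if it takes over 54 s, if anything falls off the work surface, if the arm or the gripper's body presses on something with over 40 N, if the wrist force passes 120 N, or if a joint passes its speed limit or range.

## Robot

A 6-joint arm with a two-finger parallel gripper is mounted at the origin on a cart in front of the work surface, level with it; the furniture and walls round the work are solid. World frame = base frame: x ahead of the robot, y to its left, z up, the work surface at z = 0. Lengths are in m, angles in rad, forces in N, time in s.
With the tool pointing down it reaches from about 0.25 to 0.775 m from the base axis. Payload 8.9 kg.
Tool frame: the origin (TCP) lies at the very end of the fingers, on their centre line; the grasp point (between the pads) lies 19 mm behind it; z points along the fingers, y is the line along which they close (so a half turn about z gives the same grasp; the last joint's range is limited). The gripper opens to 85 mm and grips with 20 to 120 N. Pads are 22 mm wide; open, the fingers measure 114 mm over their backs; the gripper's body (76 mm by 85 mm) begins 54 mm behind the grasp point. The pads swing forward as they close: fully open they stand 13 mm farther back than shut.
Start: joints at [-1.396, 0.291, -0.153, 1.127, 0, 1.431], TCP at [0.162, -0.499, 0.198] pointing down, gripper open.
Joint ranges: [-2.52, 2.52], [-0.91, 1.74], [-1.3, 1.37], [-1.96, 2.02], [-1.52, 1.47], [-3.14, 3.14]. Speed limits (rad/s): [2.22, 2.22, 2.79, 3.14, 3.14, 3.14].

## Interface

Orientations are given as a unit quaternion [x, y, z, w].
In Python, from rig import arm gives the robot as it stands.
- The arm moves only by the tool arm_command, never from a script. Its argument "rows" is a list of rows, each a list of 4 numbers: the shift along the tool's x, y, z in cm, then the turn about the tool's z in degrees. A call has 1 to 20 rows; each row is the pose to reach, as a shift and turn from the pose commanded when the call began, along the tool's axes at that moment; what a row does not reach only later rows make up. A row lasts 1/8 s, in which the tool goes at most 62.5 mm and 10.7 degrees, less where a joint would pass 70% of its speed; a pose out of reach is approached as far as the arm can. A call with a gripper value outside its range is refused whole. "jaw" is the closure, from 0 (fully open) to 1 (shut), set as the call begins (left out, the last holds). The fingers move at their own pace and stop on an object; "force" is the grip in N (left out, the last holds). Time passes only in rows, so rows that repeat a pose let the fingers close. It gives the time, the measured TCP pose, the force, the opening and the grip force at its end, in the units of the state.
- arm.read_state(): the state, without advancing time (a new reading comes with each control period).
- arm.grab_frame(name): name is "scene" or "top" or "wrist"; returns a dict with "pixels" (420x560x3 uint8, red, green, blue), "vertical_fov" (degrees; the focal length in pixels is half the picture's height over the tangent of half this angle, whatever the lens; pixels are square), "cx", "cy" (the principal point, pixels), "view" (4x4, takes a point from world to camera coordinates). Camera axes: x right, y down, z forward; pixel columns grow to the right and rows downward; lengths in m; the calibration is good to about 2 mm. A picture is of the moment at which its call begins. There is no depth.
- arm.job_done(): hands the job in; it is judged then, once.
The state is a dict: "time": time; "joint_positions": joint angles; "joint_vel": joint speeds; "joint_torque": joint torques, N m; "tcp_pos": TCP position; "tool_rot": TCP orientation; "ft_force": force on the tool from outside, world axes, zero at the start; "torque": the same for the moment, N m; "opening": opening from 0.0 (shut) to 1.0 (fully open); "finger_force": force on a finger pad.
Only numpy, scipy, OpenCV 4.12 (cv2) and the standard library are available. Lean on these libraries where they do the work, as an engineer would, in place of code of your own. Each camera call takes 0.05 s, during which the arm holds its last target. There are 200 camera calls.

## Working session

There is one attempt and no reset: what is moved stays moved. The work goes in short steps, Python scripts to look and compute and a tool call to move; the robot and the scene stay as the last step left them, time stands still between calls to the robot, and variables do not carry over. Pictures are saved under pics/ and viewed, at most 10 in all, crops included, and the job is handed in when it is done.

Besides the shell and the picture viewer there is one more tool, called after ">>>" by a JSON object that holds its "method" and its "body", one argument or row to a line. arm_command: Moves the arm, as the interface text tells. Its arguments: {"type":"object","properties":{"rows":{"type":"array","items":{"type":"array","items":{"type":"number"}}},"jaw":{"type":"number"},"force":{"type":"number"}},"required":["rows"]}

```bash
mkdir -p pics; cat > h.py <<'E'
import numpy as np, cv2, json
from rig import arm
def snap(n,f):
    g=arm.grab_frame(n); cv2.imwrite(f'pics/{f}.png',g['pixels'][:,:,::-1])
    np.savez(f'{f}.npz',**{k:np.array(v) for k,v in g.items()}); return g
def cam(f):
    g=np.load(f'{f}.npz'); fl=210/np.tan(np.radians(g['vertical_fov'])/2)
    return fl,g['cx'],g['cy'],g['view']
def px(f,u,v,z):
    fl,cx,cy,V=cam(f); R=V[:3,:3];c=-R.T@V[:3,3]
    d=R.T@np.array([(u-cx)/fl,(v-cy)/fl,1]); return c+d*(z-c[2])/d[2]
def proj(f,p):
    fl,cx,cy,V=cam(f); q=V[:3,:3]@p+V[:3,3]; return fl*q[0]/q[2]+cx,fl*q[1]/q[2]+cy
E
python3 - <<'E'
from h import *
a=snap('scene','s0');b=snap('top','t0')
print(arm.read_state()); print(a['view'],b['view'],a['vertical_fov'],b['vertical_fov'])
E
```

```text
{'time': 0.1, 'joint_positions': array([-1.39632025e+00,  2.91239351e-01, -1.54025987e-01,  1.12671310e+00,
       -1.01186457e-05,  1.43145897e+00]), 'joint_vel': array([-1.09211108e-04, -1.97673818e-03,  3.09981942e-03,  9.73830389e-05,
        1.03932949e-03, -1.87363920e-03]), 'joint_torque': array([ 2.37279302e-03, -5.37978637e+01,  3.31917787e+01,  9.34784854e-03,
       -1.51381619e-04,  6.18922940e-07]), 'tcp_pos': array([ 0.16196797, -0.4989425 ,  0.19729104]), 'tool_rot': array([ 9.87715203e-01,  1.56263653e-01, -1.54424990e-05, -5.90876855e-04]), 'ft_force': array([ 0.29562426,  0.34327522, -0.46466496]), 'torque': array([0.02070151, 0.02153335, 0.0305856 ]), 'finger_force': 0.0, 'opening': 1.000665243698562}
[[-0.68254066 -0.73063851  0.01748187  0.46947502]
 [-0.57344023  0.52055449 -0.63260519  0.26775271]
 [ 0.45310545 -0.44180357 -0.77427712  1.00951172]
 [ 0.          0.          0.          1.        ]] [[-0.02399799 -0.99970659  0.00329134  0.1811199 ]
 [-0.99498171  0.02356442 -0.09724253  0.54642841]
 [ 0.09713644 -0.00560845 -0.99525527  1.20969219]
 [ 0.          0.          0.          1.        ]] 44.8593598701323 50.79230060046449
```

View pics/t0.png

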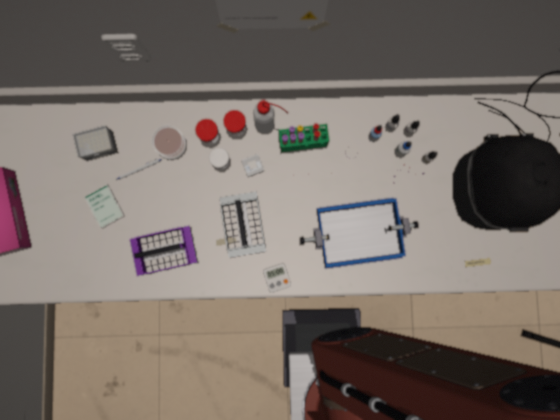

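View pics/s0.png

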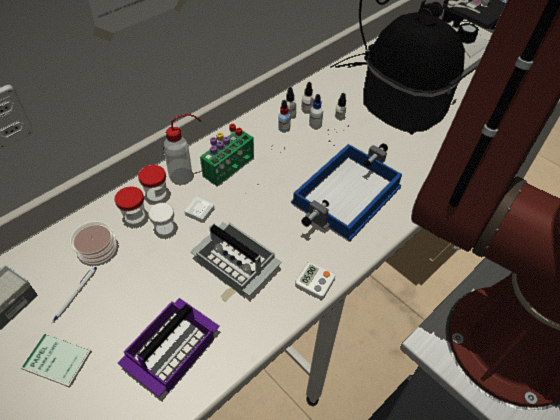

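The steel sieve is at top px (242,224), with its bar along world x. The tray is at (360,233), the timer at (277,277), the coverslip box at (253,166) and the cup at (220,158). I'll enlarge this area next.

```bash
python3 - <<'E'
import cv2,numpy as np
i=cv2.imread('pics/t0.png')[180:280,210:430]
i=cv2.resize(i,None,fx=3.6,fy=3.6,interpolation=cv2.INTER_CUBIC)
j=cv2.imread('pics/s0.png')[140:300,185:410]
cv2.imwrite('pics/t0c.png',cv2.convertScaleAbs(i,alpha=1.3,beta=15))
cv2.imwrite('pics/s0c.png',cv2.convertScaleAbs(cv2.resize(j,None,fx=3.5,fy=3.5,interpolation=cv2.INTER_CUBIC),alpha=1.3,beta=15))
E
```

```text
(no output)
```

View pics/t0c.png

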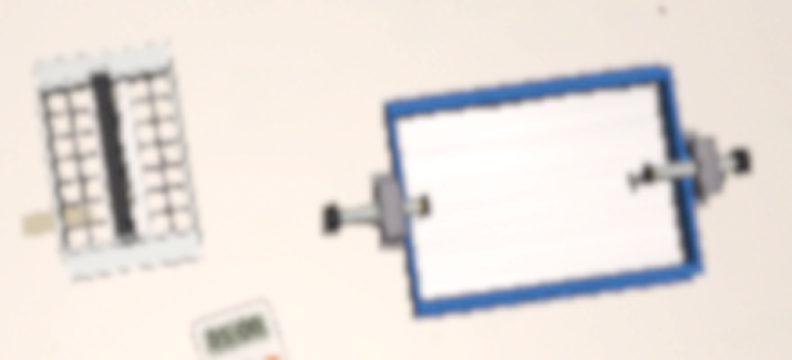

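View pics/s0c.png

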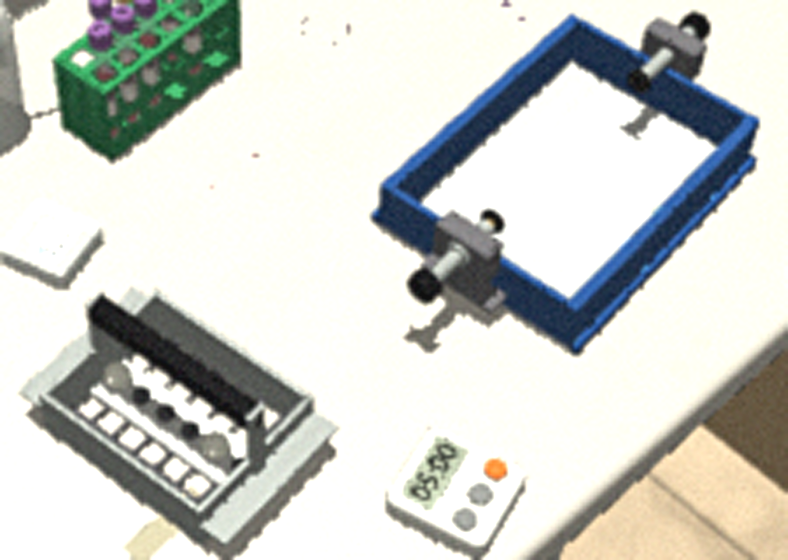

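The enlarged top view shows the bar from (100,72) to (127,239), the flange corners at (36,62), (170,40), (200,255) and (72,280), and the tray corners at (386,103), (668,66), (700,271) and (415,316). The left plunger tip is near (430,205) and the right one near (643,174). The scene crop confirms the balls are in the trough and the bar is above it.

```bash
python3 - <<'E'
from h import *
P=lambda u,v,z:px('t0',u/3.6+210-.36,v/3.6+180-.36,z)
S=lambda u,v,z:px('s0',u/3.5+185-.36,v/3.5+140-.36,z)
def rep(n,c,z,F):
    q=np.array([F(u,v,z) for u,v in c])[:,:2]; m=q.mean(0)
    e=(q[0]+q[1]-q[2]-q[3])/2; s=(q[0]+q[3]-q[1]-q[2])/2
    print(n,m.round(4),'len',np.linalg.norm(e).round(4),np.linalg.norm(s).round(4),'ang',np.degrees(np.arctan2(e[1],e[0])).round(2),np.degrees(np.arctan2(-s[0],s[1])).round(2))
    return m
rep('tray',[(386,103),(668,66),(700,271),(415,316)],.045,P)
rep('bar',[(93,73),(108,70),(134,237),(120,241)],.084,P)
rep('flange',[(36,62),(170,40),(200,255),(72,280)],.026,P)
# scene: tray far-left, far-right, near-right, near-left (x+ y+ first)
rep('trayS',[(383,185),(574,16),(758,122),(574,306)],.045,S)
rep('barS',[(90,312),(102,297),(262,400),(247,415)],.084,S)
rep('flangeS',[(22,392),(140,288),(338,430),(220,543)],.026,S)
for F,a,b in((P,(430,205),(643,174)),(S,(502,222),(638,80))): print(F(*a,.054),F(*b,.054))
print(P(232,330,.022),S(455,480,.022), 'cs',S(50,245,.016))
E
```

```text
tray [ 0.4811 -0.0431] len 0.1603 0.2186 ang 5.98 6.83
bar [0.5116 0.2791] len 0.1254 0.011 ang 8.1 12.24
flange [0.5127 0.2798] len 0.1699 0.1028 ang 7.77 8.83
trayS [ 0.4803 -0.0463] len 0.1562 0.2172 ang 6.31 5.79
barS [0.5115 0.2811] len 0.1218 0.0132 ang 9.89 12.97
flangeS [0.5112 0.2808] len 0.1657 0.106 ang 6.97 6.55
[0.47012333 0.04382192 0.054     ] [ 0.48967498 -0.11805981  0.054     ]
[0.46612134 0.04169815 0.054     ] [ 0.49075447 -0.12351055  0.054     ]
[0.37894356 0.19575446 0.022     ] [0.3624686  0.18907301 0.022     ] cs [0.67519471 0.25477722 0.016     ]
```

>>> {"method": "arm_command", "body": {
  "rows": [
    [2,-2.2,0,0],
    [6,-6.6,0,1],
    [57.3,-63.3,0,10],
    [57.3,-63.3,0,10],
    [57.3,-63.3,0,10],
    [57.3,-63.3,0,10],
    [57.3,-63.3,0,10],
    [57.3,-63.3,0,10],
    [57.3,-63.3,0,10],
    [57.3,-63.3,0,10],
    [57.3,-63.3,0,10],
    [57.3,-63.3,0,10],
    [57.3,-63.3,0,10],
    [57.3,-63.3,0,10],
    [57.3,-63.3,0,10],
    [57.3,-63.3,0,10],
    [57.3,-63.3,0,10],
    [57.3,-63.3,0,10],
    [57.3,-63.3,0,10],
    [57.3,-63.3,0,10]
  ],
  "jaw": 0,
  "force": 60
}}

```text
time: 2.6
tcp_pos: [0.5255, 0.221, 0.1981]
tool_rot: [0.993, 0.118, -0.004, -0.026]
ft_force: [-0.5, 0.8, -0.0]
opening: 1.001
finger_force: 0.0
```

```bash
python3 - <<'E'
from h import *
snap('wrist','w1'); s=arm.read_state(); print(s['time'],s['tcp_pos'],s['tool_rot'])
i=cv2.imread('pics/w1.png'); cv2.imwrite('pics/w1b.png',cv2.resize(i,(800,600)))
E
```

```text
2.65 [0.5255515  0.22103799 0.19809242] [ 0.99262852  0.118235   -0.0042738  -0.02628376]
```

View pics/w1b.png

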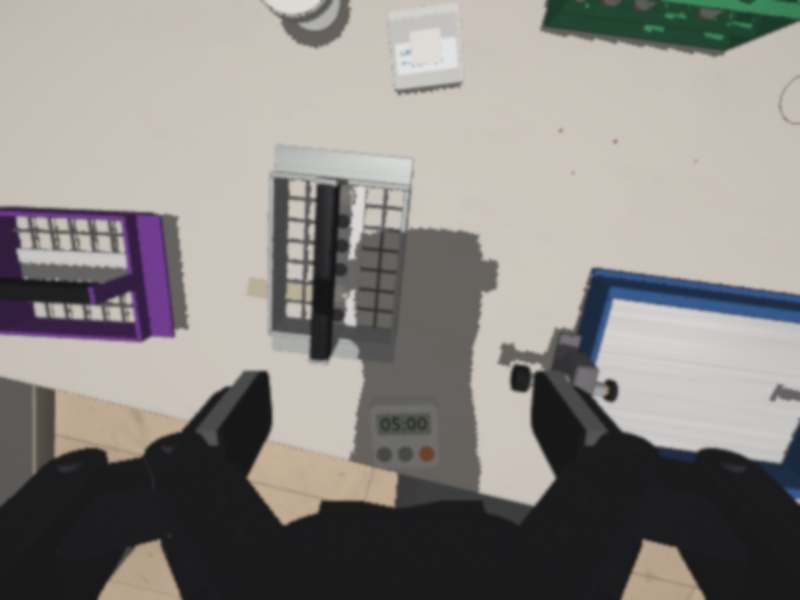

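The wrist view shows the bar's top face from (319–337,184) to (311–333,358). The outer flange corners are at (275,146), (413,158), (393,361) and (271,350), and the left stop's plunger is at (612,390).

>>> {"method": "arm_command", "body": {
  "rows": [
    [0,0,0,0],
    [0,0,0,0],
    [0,0,0,0]
  ]
}}

```text
time: 3.02
tcp_pos: [0.5256, 0.2212, 0.1979]
tool_rot: [0.993, 0.118, -0.004, -0.026]
ft_force: [0.0, 0.2, 0.2]
opening: 0.999
finger_force: 0.0
```

```bash
python3 - <<'E'
from h import *
W=lambda u,v,z:px('w1',u*.7-.15,v*.7-.15,z)
def rep(n,c,z):
    q=np.array([W(u,v,z) for u,v in c])[:,:2]; m=q.mean(0)
    e=(q[0]+q[1]-q[2]-q[3])/2; s=(q[0]+q[3]-q[1]-q[2])/2
    print(n,m.round(4),np.linalg.norm(e).round(4),np.linalg.norm(s).round(4),np.degrees(np.arctan2(e[1],e[0])).round(2),np.degrees(np.arctan2(-s[0],s[1])).round(2))
rep('bar',[(319,184),(338,184),(333,359),(311,359)],.084)
rep('fl',[(275,146),(413,158),(393,361),(271,350)],.026)
print(W(594,268,.045),W(405,435,.022),W(612,390,.054))
s=arm.read_state(); print(s['time'],s['tcp_pos'],s['tool_rot'])
snap('wrist','w2')
E
```

```text
bar [0.5141 0.2775] 0.1232 0.0143 8.76 14.42
fl [0.5134 0.2802] 0.1682 0.1063 7.97 9.11
[0.55996802 0.08817503 0.045     ] [0.36811894 0.1880314  0.022     ] [0.47214224 0.0441799  0.054     ]
3.025 [0.52562837 0.22123803 0.19788893] [ 0.99261239  0.11835292 -0.00442463 -0.02633717]
```

>>> {"method": "arm_command", "body": {
  "rows": [
    [0,-1,0,1],
    [0.1,-3,0,3],
    [0.1,-5,0,5.4],
    [0.1,-5.9,0,5.4],
    [0.1,-5.9,0,5.4],
    [0.1,-5.9,0,5.4],
    [0.1,-5.9,0,5.4]
  ]
}}

```text
time: 3.95
tcp_pos: [0.5235, 0.2301, 0.2012]
tool_rot: [0.992, 0.112, -0.01, -0.048]
ft_force: [0.1, 0.5, -0.3]
opening: 1.002
finger_force: 0.0
```

```bash
cat >> h.py <<'E'
from scipy.spatial.transform import Rotation as Ro
def st():
    s=arm.read_state(); R=Ro.from_quat(s['tool_rot']).as_matrix()
    print(round(s['time'],2),'p',s['tcp_pos'].round(4),'yaw',np.degrees(np.arctan2(R[1,0],R[0,0])).round(2),'z',R[:,2].round(4),'j',s['joint_positions'].round(3),'F',s['ft_force'].round(1),'op',round(s['opening'],3),s['finger_force']); return s,R
def to(x,y,z,yaw):
    s,R=st(); d=R.T@(np.array([x,y,z])-s['tcp_pos']); cy=np.degrees(np.arctan2(R[1,0],R[0,0]))
    print('shift cm',(100*d).round(2),'turn',round(cy-yaw,2))
E
python3 - <<'E'
from h import *
to(.513,.2795,.056,8.2)
E
```

```text
3.95 p [0.5235 0.2301 0.2012] yaw 12.92 z [-0.0309  0.0929 -0.9952] j [ 0.225  0.377 -0.024  1.179  0.098  3.141] F [ 0.1  0.5 -0.3] op 1.002 0.0
shift cm [ 0.22 -3.61 14.94] turn 4.72
```

Joint 6 is at its range limit, so I'll use the half-turned grasp.

>>> {"method": "arm_command", "body": {
  "rows": [
    [0,0,0,-5],
    [0,0,0,-15],
    [0,0,0,-25],
    [0,0,0,-35],
    [0,0,0,-45],
    [0,0,0,-55],
    [0,0,0,-65],
    [0,0,0,-75],
    [0,0,0,-85],
    [0,0,0,-95],
    [0,0,0,-105],
    [0,0,0,-115],
    [0,0,0,-125],
    [0,0,0,-135],
    [0,0,0,-145],
    [0,0,0,-155],
    [0,0,0,-165],
    [0,0,0,-173],
    [0,0,0,-175],
    [0,0,0,-175]
  ]
}}

```text
time: 6.45
tcp_pos: [0.5235, 0.23, 0.2012]
tool_rot: [-0.068, 0.997, 0.047, -0.012]
ft_force: [0.8, 0.1, 0.2]
opening: 1.0
finger_force: 0.0
```

```bash
python3 - <<'E'
from h import *
to(.513,.2795,.15,-171.8)
E
```

```text
6.45 p [0.5235 0.23   0.2012] yaw -172.19 z [-0.0309  0.0929 -0.9952] j [ 0.224  0.377 -0.024  1.179  0.098  0.088] F [0.8 0.1 0.2] op 1.0 0.0
shift cm [0.28 4.53 5.59] turn -0.39
```

Joint 5 is off by 0.098 rad, because the solver traded tilt for turn at the joint 6 limit. The opposite limit should undo it symmetrically, so I'll go there.

>>> {"method": "arm_command", "body": {
  "rows": [
    [0,0,0,-10],
    [0,0,0,-20],
    [0,0,0,-30],
    [0,0,0,-40],
    [0,0,0,-50],
    [0,0,0,-60],
    [0,0,0,-70],
    [0,0,0,-80],
    [0,0,0,-90],
    [0,0,0,-100],
    [0,0,0,-110],
    [0,0,0,-120],
    [0,0,0,-130],
    [0,0,0,-140],
    [0,0,0,-150],
    [0,0,0,-160],
    [0,0,0,-170],
    [0,0,0,-180],
    [0,0,0,-185],
    [0,0,0,-190]
  ]
}}

```text
time: 8.95
tcp_pos: [0.5181, 0.2507, 0.201]
tool_rot: [0.99, 0.135, -0.006, -0.038]
ft_force: [0.4, 0.3, 0.1]
opening: 0.997
finger_force: 0.0
```

```bash
python3 - <<'E'
from h import *
st()
E
```

```text
8.95 p [0.5181 0.2507 0.201 ] yaw 15.53 z [-0.022   0.0743 -0.997 ] j [ 0.275  0.379 -0.02   1.173  0.078 -3.138] F [0.4 0.3 0.1] op 0.997 0.0
```

>>> {"method": "arm_command", "body": {
  "rows": [
    [0,2,0,-2],
    [0,4,0,-4],
    [0,6,0,-6],
    [0,8,0,-8]
  ]
}}

```text
time: 9.45
tcp_pos: [0.5167, 0.2473, 0.1948]
tool_rot: [0.988, 0.152, 0.002, -0.01]
ft_force: [-0.8, 0.1, -0.1]
opening: 1.002
finger_force: 0.0
```

```bash
python3 - <<'E'
from h import *
st()
E
```

```text
9.45 p [0.5167 0.2473 0.1948] yaw 17.51 z [ 5.000e-04  2.020e-02 -9.998e-01] j [ 0.307  0.376 -0.038  1.15   0.019 -3.14 ] F [-0.8  0.1 -0.1] op 1.002 0.0
```

>>> {"method": "arm_command", "body": {
  "rows": [
    [0,1,0,-1],
    [0,2.3,0,-2.3],
    [0,2.3,0,-2.3]
  ]
}}

```text
time: 9.82
tcp_pos: [0.5173, 0.2453, 0.1944]
tool_rot: [0.988, 0.156, 0.003, -0.001]
ft_force: [0.5, -0.3, 0.2]
opening: 0.999
finger_force: 0.0
```

```bash
python3 - <<'E'
from h import *
to(.513,.2795,.15,-171.8)
E
```

```text
9.82 p [0.5173 0.2453 0.1944] yaw 17.93 z [ 0.0063  0.0038 -1.    ] j [ 3.140e-01  3.770e-01 -3.800e-02  1.149e+00  2.000e-03 -3.141e+00] F [ 0.5 -0.3  0.2] op 0.999 0.0
shift cm [ 0.61 -3.38  4.45] turn 189.73
```

>>> {"method": "arm_command", "body": {
  "rows": [
    [0,0,0,10],
    [0,0,0,20],
    [0,0,0,30],
    [0,0,0,40],
    [0.1,-0.5,0,50],
    [0.1,-1,0,60],
    [0.2,-1.5,0,70],
    [0.3,-2,0,80],
    [0.4,-2.5,0,90],
    [0.5,-3,0,100],
    [0.6,-3.4,0,110],
    [0.6,-3.4,0,120],
    [0.6,-3.4,0,130],
    [0.6,-3.4,0,140],
    [0.6,-3.4,0,150],
    [0.6,-3.4,0,160],
    [0.6,-3.4,0.5,170],
    [0.6,-3.4,1.5,180],
    [0.6,-3.4,3,189.7],
    [0.6,-3.4,4,189.7]
  ]
}}

```text
time: 12.32
tcp_pos: [0.5126, 0.2795, 0.1539]
tool_rot: [-0.072, 0.997, 0.002, 0.003]
ft_force: [0.1, -0.3, -0.3]
opening: 1.001
finger_force: 0.0
```

```bash
python3 - <<'E'
from h import *
snap('wrist','w3'); to(.513,.2795,.056,-171.8)
i=cv2.imread('pics/w3.png'); cv2.imwrite('pics/w3b.png',cv2.convertScaleAbs(cv2.resize(i,(800,600),interpolation=cv2.INTER_CUBIC),alpha=1.3,beta=10))
E
```

```text
12.38 p [0.5121 0.2793 0.1528] yaw -171.57 z [ 0.0043  0.0033 -1.    ] j [ 3.730e-01  4.230e-01 -7.900e-02  1.064e+00  1.000e-03  2.260e-01] F [-0.5 -0.4 -1.1] op 1.0 0.0
shift cm [-0.05 -0.01  9.68] turn 0.23
```

View pics/w3b.png

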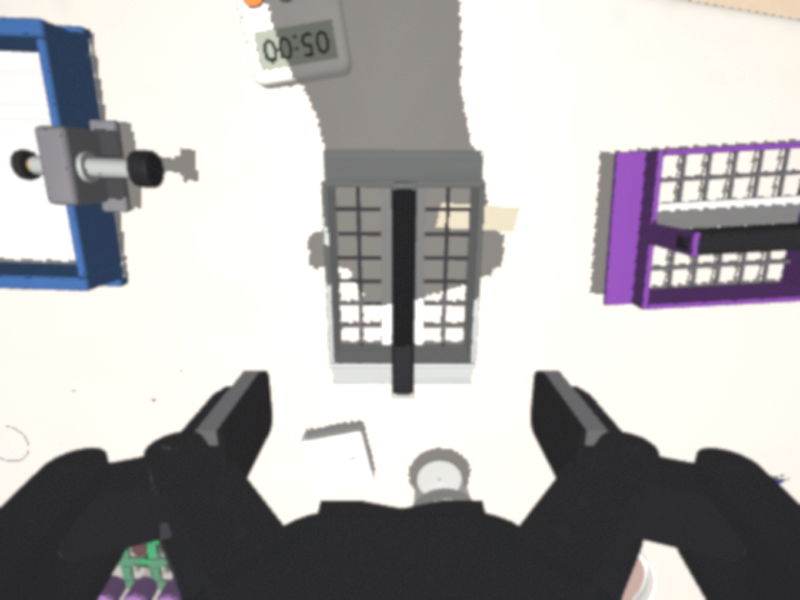

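The bar spans columns 392–415, is vertical in the picture, and is centred between the fingers (401). I'll descend and grip.

>>> {"method": "arm_command", "body": {
  "rows": [
    [0,0,1,0],
    [0,0,3,0],
    [0,0,5.5,0],
    [0,0,8,0],
    [0,0,9.3,0],
    [0,0,9.8,0],
    [0,0,9.8,0]
  ]
}}

```text
time: 13.25
tcp_pos: [0.5137, 0.2801, 0.0569]
tool_rot: [-0.072, 0.997, 0.002, 0.003]
ft_force: [-0.0, 0.5, 0.0]
opening: 1.002
finger_force: 0.0
```

>>> {"method": "arm_command", "body": {
  "rows": [
    [0,0,0,0],
    [0,0,0,0],
    [0,0,0,0],
    [0,0,0,0],
    [0,0,0,0],
    [0,0,0,0]
  ],
  "jaw": 1,
  "force": 60
}}

```text
time: 14.0
tcp_pos: [0.5134, 0.28, 0.0566]
tool_rot: [-0.072, 0.997, 0.002, 0.003]
ft_force: [0.7, -0.3, -0.2]
opening: 0.002
finger_force: 0.0
```

```bash
python3 - <<'E'
from h import *
st()
E
```

```text
14.0 p [0.5134 0.28   0.0566] yaw -171.77 z [ 0.0062  0.004  -1.    ] j [ 0.373  0.508 -0.214  0.841  0.001  0.23 ] F [ 0.7 -0.3 -0.2] op 0.002 0.0
```

The fingers shut fully on nothing, so I need to look.

```bash
python3 - <<'E'
from h import *
snap('wrist','w4');snap('scene','s4')
a=cv2.imread('pics/w4.png')[100:420,80:480];b=cv2.imread('pics/s4.png')[170:330,130:330]
cv2.imwrite('pics/c4.png',cv2.convertScaleAbs(np.hstack([a,cv2.resize(b,(400,320),interpolation=cv2.INTER_CUBIC)]),alpha=1.4,beta=20))
E
```

```text
(no output)
```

View pics/c4.png

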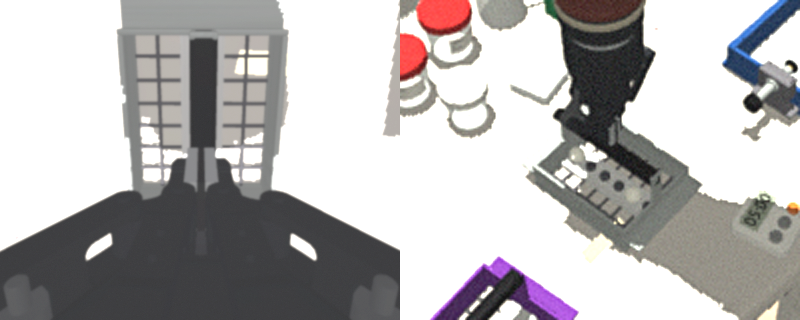

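The picture shows the pads either side of the bar at (203,165), although the opening reads 0. I'll test with a small, slow lift.

>>> {"method": "arm_command", "body": {
  "rows": [
    [0,0,-0.1,0],
    [0,0,-0.3,0],
    [0,0,-0.6,0],
    [0,0,-0.9,0],
    [0,0,-1.1,0],
    [0,0,-1.2,0],
    [0,0,-1.2,0]
  ]
}}

```text
time: 14.98
tcp_pos: [0.5134, 0.28, 0.0686]
tool_rot: [-0.072, 0.997, 0.002, 0.003]
ft_force: [0.8, -0.4, 0.4]
opening: 0.001
finger_force: 0.0
```

```bash
python3 - <<'E'
from h import *
st()
snap('wrist','w5');snap('scene','s5')
a=cv2.imread('pics/w5.png')[180:340,180:380];b=cv2.imread('pics/s5.png')[190:310,180:330]
f=lambda i:cv2.convertScaleAbs(cv2.resize(i,(400,320),interpolation=cv2.INTER_CUBIC),alpha=1.4,beta=40)
cv2.imwrite('pics/c5.png',np.hstack([f(a),f(b)]))
E
```

```text
14.97 p [0.5134 0.28   0.0686] yaw -171.77 z [ 0.0064  0.004  -1.    ] j [ 0.373  0.495 -0.2    0.868  0.001  0.23 ] F [ 0.8 -0.4  0.4] op 0.001 0.0
```

View pics/c5.png

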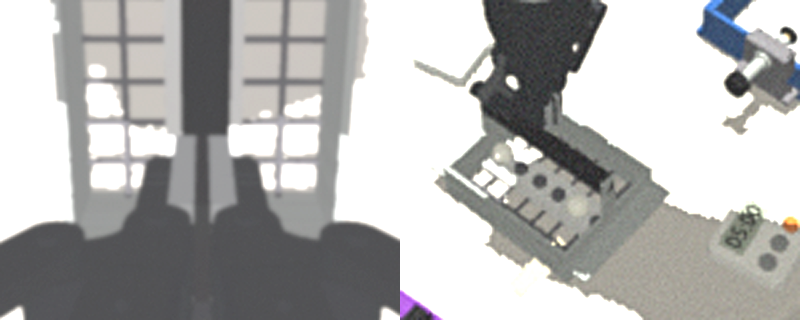

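The pads are shut and carrying nothing. I'll project the TCP and the bar into both pictures to see which is misplaced.

```bash
python3 - <<'E'
from h import *
for f,o,s in(('w5',(180,180),2),('s5',(180,190),(400/150))):
    for n,p in (('tcp',(.5134,.28,.0686)),('tcp-19',(.5134,.28,.0876)),('bar-x',(.448,.2705,.084)),('bar+x',(.578,.289,.084)),('barmid',(.513,.28,.084)),('org rim-x',(.448,.27,.04))):
        u,v=proj(f,np.array(p)); print(f,n,round(u),round(v),'crop',round((u-o[0])*s),round((v-o[1])*s))
V=cam('w5')[3]; print(-V[:3,:3].T@V[:3,3],V[2,:3])
E
```

```text
w5 tcp 282 240 crop 203 120
w5 tcp-19 282 253 crop 204 145
w5 bar-x 282 130 crop 204 -101
w5 bar+x 281 346 crop 202 332
w5 barmid 282 249 crop 204 139
w5 org rim-x 281 127 crop 202 -106
s5 tcp 234 244 crop 145 145
s5 tcp-19 234 239 crop 144 131
s5 bar-x 259 257 crop 210 179
s5 bar+x 211 224 crop 83 91
s5 barmid 234 240 crop 145 134
s5 org rim-x 259 269 crop 210 210
[0.443345   0.26853247 0.24409497] [ 0.2788354   0.04383676 -0.95933788]
```

```bash
python3 - <<'E'
from h import *
fl=cam('w3')[0]; print('f',fl)
R=Ro.from_quat([-0.072,0.997,0.002,0.003]).as_matrix(); T=np.array([.5126,.2795,.1545])
for back in (.0,.013,.03,.045):
    for y in (.0425,.057):
        for x in (-.011,.011):
            u,v=proj('w3',T+R@np.array([x,y,-back])); print(back,y,x,round(u/.7),round(v/.7))
T=np.array([.5134,.28,.0686])
for back in (0,.01,.02,.03): print('shut',back,[tuple(np.round((np.array(proj('w5',T+R@np.array([x,y,-back])))-180)*2)) for x in(-.011,.011) for y in (.0,.01)])
g=cv2.imread('pics/w5.png',0)
for v in range(226,262,3): print(v,g[v,262:304:2])
E
```

```text
f 306.38599669902834
0.0 0.0425 -0.011 500 366
0.0 0.0425 0.011 503 319
0.0 0.057 -0.011 533 367
0.0 0.057 0.011 538 319
0.013 0.0425 -0.011 507 380
0.013 0.0425 0.011 511 329
0.013 0.057 -0.011 542 380
0.013 0.057 0.011 547 329
0.03 0.0425 -0.011 517 401
0.03 0.0425 0.011 522 345
0.03 0.057 -0.011 557 401
0.03 0.057 0.011 563 345
0.045 0.0425 -0.011 529 423
0.045 0.0425 0.011 534 363
0.045 0.057 -0.011 572 423
0.045 0.057 0.011 579 363
shut 0 [(np.float64(203.0), np.float64(152.0)), (np.float64(235.0), np.float64(152.0)), (np.float64(203.0), np.float64(86.0)), (np.float64(237.0), np.float64(86.0))]
shut 0.01 [(np.float64(203.0), np.float64(167.0)), (np.float64(237.0), np.float64(167.0)), (np.float64(204.0), np.float64(97.0)), (np.float64(238.0), np.float64(97.0))]
shut 0.02 [(np.float64(204.0), np.float64(182.0)), (np.float64(239.0), np.float64(182.0)), (np.float64(204.0), np.float64(109.0)), (np.float64(241.0), np.float64(109.0))]
shut 0.03 [(np.float64(204.0), np.float64(200.0)), (np.float64(241.0), np.float64(200.0)), (np.float64(204.0), np.float64(123.0)), (np.float64(243.0), np
[... 387 characters left out ...]
108 113 114 113  82  30  25  24  24  24  25  25  26  25  24  24  63 110
 113 111 107]
241 [ 87 112 113 114  82  32  26  24  25  25  25  25  26  25  24  24  68 117
 119 107  85]
244 [158 117 113 114  83  31  24  24  25  25  25  26  25  25  24  28 136 224
 225 207 216]
247 [191 163 151 112  93  58  53  52  35  26  28  42  53  54  53  56 145 227
 231 227 222]
250 [203 228 216 113  84  84  84  80  49  27  30  64  83  84  84  86 154 227
 230 221 220]
253 [202 227 204 102  84  84  84  78  44  27  28  59  83  85  84  84 136 222
 229 223 221]
256 [181 212 173  94  84  84  84  78  44  28  30  59  83  85  84  85 112 199
 216 191 158]
259 [41 51 72 84 84 85 85 78 43 27 29 58 83 84 84 84 82 62 51 44 36]
```

Projection shows the real fingertips about 37 mm behind the reported TCP, both shut and open, so they closed above the bar. I'll go lower with the jaw half open, in checked steps.

>>> {"method": "arm_command", "body": {
  "rows": [
    [0,0,0,0],
    [0,0,0,0],
    [0,0,0,0],
    [0,0,0,0],
    [0,0,1,0],
    [0,0,2,0],
    [0,0,2.8,0],
    [0,0,2.8,0]
  ],
  "jaw": 0.5
}}

```text
time: 16.08
tcp_pos: [0.5128, 0.2798, 0.0395]
tool_rot: [-0.072, 0.997, 0.002, 0.002]
ft_force: [-1.2, -0.1, 0.2]
opening: 0.504
finger_force: 0.0
```

>>> {"method": "arm_command", "body": {
  "rows": [
    [0,0,0.4,0],
    [0,0,0.9,0],
    [0,0,1.3,0],
    [0,0,1.4,0]
  ]
}}

```text
time: 16.58
tcp_pos: [0.5134, 0.2801, 0.0262]
tool_rot: [-0.072, 0.997, 0.002, 0.003]
ft_force: [-0.4, -0.5, 1.1]
opening: 0.503
finger_force: 0.0
```

```bash
python3 - <<'E'
from h import *
st()
snap('wrist','w6');snap('scene','s6')
a=cv2.imread('pics/w6.png')[180:340,180:380];b=cv2.imread('pics/s6.png')[190:310,180:330]
f=lambda i:cv2.convertScaleAbs(cv2.resize(i,(400,320),interpolation=cv2.INTER_CUBIC),alpha=1.4,beta=40)
cv2.imwrite('pics/c6.png',np.hstack([f(a),f(b)]))
E
```

```text
16.57 p [0.5134 0.2801 0.0262] yaw -171.77 z [ 0.0058  0.0038 -1.    ] j [ 0.374  0.542 -0.248  0.775  0.001  0.23 ] F [-0.4 -0.5  1.1] op 0.503 0.0
```

View pics/c6.png

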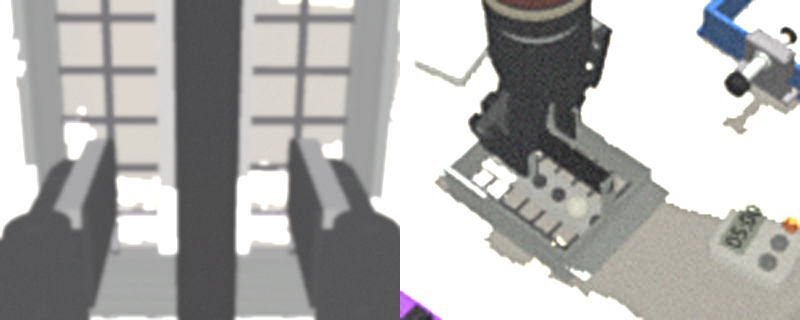

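The fingers now straddle the bar (left at 105, right at 295, bar at 175–240). I'll go slightly deeper and close.

>>> {"method": "arm_command", "body": {
  "rows": [
    [0,0,0.3,0],
    [0,0,0.6,0],
    [0,0,0.6,0]
  ]
}}

```text
time: 17.05
tcp_pos: [0.5134, 0.2801, 0.0202]
tool_rot: [-0.072, 0.997, 0.002, 0.003]
ft_force: [0.5, 0.4, 0.5]
opening: 0.498
finger_force: 0.0
```

>>> {"method": "arm_command", "body": {
  "rows": [
    [0,0,0,0],
    [0,0,0,0],
    [0,0,0,0],
    [0,0,0,0],
    [0,0,0,0]
  ],
  "jaw": 1,
  "force": 60
}}

```text
time: 17.68
tcp_pos: [0.5137, 0.2803, 0.0206]
tool_rot: [-0.072, 0.997, 0.002, 0.003]
ft_force: [0.2, 1.1, 1.1]
opening: 0.153
finger_force: 60.6
```

```bash
python3 - <<'E'
from h import *
st()
E
```

```text
17.68 p [0.5137 0.2803 0.0206] yaw -171.77 z [ 0.0064  0.0042 -1.    ] j [ 0.374  0.549 -0.253  0.762  0.002  0.23 ] F [0.2 1.1 1.1] op 0.153 60.57434678077698
```

Gripped: the opening matches 14 mm and the force is 60 N. Next is a slow lift, then a level carry.

>>> {"method": "arm_command", "body": {
  "rows": [
    [0,0,-0.2,0],
    [0,0,-0.6,0],
    [0,0,-1.2,0],
    [0,0,-2,0],
    [0,0,-3,0],
    [0,0,-4,0],
    [0,0,-5,0],
    [0,0,-6,0],
    [0,0,-7,0],
    [0,0,-7.9,0],
    [0,0,-8.6,0],
    [0,0,-8.9,0],
    [0,0,-9,0]
  ]
}}

```text
time: 19.3
tcp_pos: [0.513, 0.2798, 0.1106]
tool_rot: [-0.072, 0.997, 0.002, 0.003]
ft_force: [-0.7, -0.6, -3.9]
opening: 0.153
finger_force: 60.0
```

>>> {"method": "arm_command", "body": {
  "rows": [
    [0.06,-0.24,0,0],
    [0.21,-0.87,0,0],
    [0.47,-1.93,0,0.1],
    [0.83,-3.38,0,0.2],
    [1.28,-5.22,0,0.3],
    [1.8,-7.34,0,0.5],
    [2.32,-9.47,0,0.6],
    [2.84,-11.59,0,0.7],
    [3.36,-13.72,0,0.8],
    [3.89,-15.84,0,1],
    [4.41,-17.97,0,1.1],
    [4.93,-20.09,0,1.2],
    [5.45,-22.22,0,1.4],
    [5.97,-24.34,0,1.5],
    [6.49,-26.47,0,1.7],
    [6.94,-28.3,0,1.8],
    [7.3,-29.75,0,1.9],
    [7.56,-30.81,0,2],
    [7.71,-31.44,0,2],
    [7.77,-31.68,0,2]
  ]
}}

```text
time: 21.8
tcp_pos: [0.4815, -0.045, 0.1091]
tool_rot: [-0.054, 0.999, 0.002, 0.003]
ft_force: [0.8, -0.3, -3.5]
opening: 0.155
finger_force: 60.0
```

```bash
python3 - <<'E'
from h import *
st()
snap('wrist','w7');snap('top','t7');st()
a=cv2.imread('pics/w7.png');b=cv2.imread('pics/t7.png')[180:280,300:420]
a=cv2.resize(a[:, :],(800,600),interpolation=cv2.INTER_CUBIC)
cv2.imwrite('pics/w7b.png',cv2.convertScaleAbs(a,alpha=1.4,beta=15))
E
```

```text
21.8 p [ 0.4815 -0.045   0.1091] yaw -173.78 z [ 0.0063  0.0041 -1.    ] j [-0.249  0.281 -0.416  0.868  0.006 -0.357] F [ 0.8 -0.3 -3.5] op 0.155 60.030659437179565
21.9 p [ 0.4815 -0.0448  0.109 ] yaw -173.77 z [ 0.0062  0.0041 -1.    ] j [-0.248  0.281 -0.416  0.868  0.005 -0.357] F [ 0.5  1.  -3.8] op 0.153 60.02601385116577
```

View pics/w7b.png

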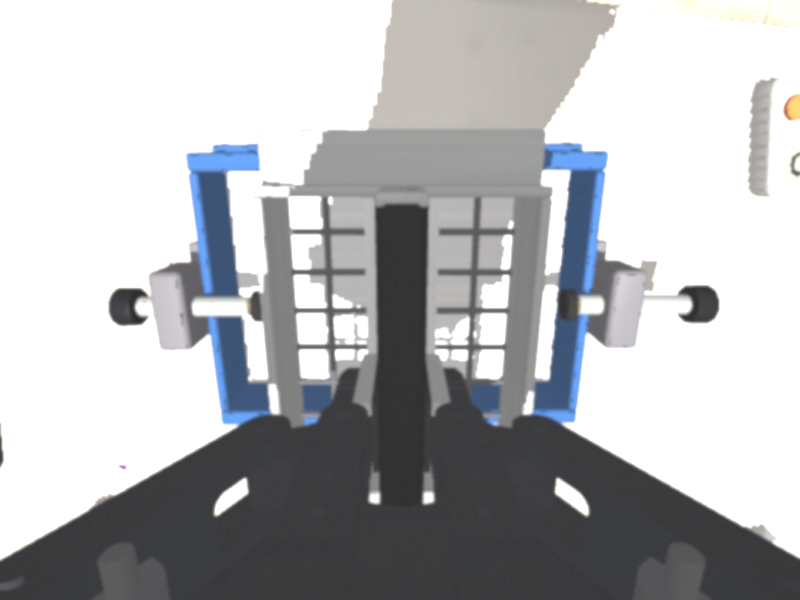

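The sieve is held level over the tray. The tray's outer top corners are at (188,153), (606,152), (576,422) and (223,424), the plunger faces at (262,305) and (560,305), and the bar at columns 377–428. I'll compute the fit from these.

```bash
python3 - <<'E'
from h import *
W=lambda u,v,z:px('w7',u*.7-.15,v*.7-.15,z)
q=np.array([W(u,v,.045)[:2] for u,v in [(223,424),(576,422),(606,152),(188,153)]])
m=q.mean(0);e=(q[0]+q[1]-q[2]-q[3])/2;s=(q[1]+q[2]-q[0]-q[3])/2
print('tray',m,np.linalg.norm(e),np.linalg.norm(s),np.degrees(np.arctan2(e[1],e[0])),np.degrees(np.arctan2(-s[0],s[1])))
h=.0885
for n,c,z in (('flange edge',[(262,130),(545,130)],.026),('rim',[(263,195),(550,195)],.04),('barend',[(377,205),(428,205)],.084),('barfar',[(381,505),(424,505)],.084)):
    print(n,[W(u,v,z+h)[:2].round(4) for u,v in c])
print('faces',W(262,305,.054),W(560,305,.054))
# blue mask in top view t0: tray fit
g=np.load('t0.npz')['pixels'].astype(int); M=((g[:,:,2]-g[:,:,0]>40)&(g[:,:,2]>70)).astype(np.uint8)
c=max(cv2.findContours(M,0,2)[0],key=cv2.contourArea); box=cv2.boxPoints(cv2.minAreaRect(c)); 
q=np.array([px('t0',*p,.045)[:2] for p in box]); print('t0 box',q.round(4).tolist(),q.mean(0), np.linalg.norm(q-np.roll(q,1,0),axis=1))
E
```

```text
tray [ 0.48144032 -0.04687323] 0.159608200262378 0.2182874879142061 6.660732711283909 6.455338511188394
flange edge [array([ 0.4025, -0.1052]), array([ 0.3912, -0.0029])]
rim [array([ 0.4243, -0.1002]), array([ 0.4134, -0.0011])]
barend [array([ 0.4199, -0.0588]), array([ 0.4186, -0.046 ])]
barfar [array([ 0.5104, -0.049 ]), array([ 0.509 , -0.0358])]
faces [ 0.48981247 -0.1215609   0.054     ] [0.47206664 0.04171597 0.054     ]
t0 box [[0.5631, 0.0723], [0.5719, -0.1528], [0.503, -0.1537], [0.4944, 0.0702]] [ 0.53311617 -0.04101044] [0.06878035 0.22528294 0.06892092 0.22404803]
```

>>> {"method": "arm_command", "body": {
  "rows": [
    [0,0,0.2,0],
    [0.05,0,0.7,0],
    [0.1,0,1.4,0],
    [0.1,0,2.2,0],
    [0.1,0,3,0],
    [0.1,0,3.8,0],
    [0.1,0,4.5,0],
    [0.1,0,5.1,0],
    [0.1,0,5.5,0],
    [0.1,0,5.8,0],
    [0.1,0,6,0],
    [0.1,0,6.1,0],
    [0.1,0,6.1,0]
  ]
}}

```text
time: 23.52
tcp_pos: [0.4809, -0.0447, 0.0481]
tool_rot: [-0.054, 0.999, 0.002, 0.003]
ft_force: [0.1, -1.2, -4.0]
opening: 0.154
finger_force: 60.0
```

```bash
python3 - <<'E'
from h import *
st()
E
```

```text
23.52 p [ 0.4809 -0.0447  0.0481] yaw -173.77 z [ 0.0063  0.004  -1.    ] j [-0.248  0.353 -0.501  0.712  0.005 -0.357] F [ 0.1 -1.2 -4. ] op 0.154 60.025784969329834
```

>>> {"method": "arm_command", "body": {
  "rows": [
    [0,0,0.1,0],
    [0,0,0.2,0],
    [0,0,0.3,0],
    [0,0,0.38,0],
    [0,0,0.42,0],
    [0,0,0.45,0],
    [0,0,0.45,0]
  ]
}}

```text
time: 24.4
tcp_pos: [0.4809, -0.0446, 0.0437]
tool_rot: [-0.054, 0.999, 0.002, 0.003]
ft_force: [0.2, 1.2, -0.3]
opening: 0.15
finger_force: 60.5
```

>>> {"method": "arm_command", "body": {
  "rows": [
    [0,0,0.03,0],
    [0,0,0.06,0],
    [0,0,0.06,0]
  ]
}}

```text
time: 24.78
tcp_pos: [0.4809, -0.0446, 0.0436]
tool_rot: [-0.054, 0.999, 0.002, 0.003]
ft_force: [-4.1, 2.5, 10.8]
opening: 0.153
finger_force: 62.1
```

Seated. I'll ease the down-press and move towards the left stop.

>>> {"method": "arm_command", "body": {
  "rows": [
    [0,0,-0.03,0],
    [0,0,-0.03,0],
    [0,0.6,-0.03,0],
    [0,1.8,-0.03,0],
    [0,2.7,-0.03,0],
    [0,3.1,-0.03,0],
    [0,3.2,-0.03,0],
    [0,3.2,-0.03,0]
  ]
}}

```text
time: 25.78
tcp_pos: [0.4778, -0.0128, 0.0436]
tool_rot: [-0.054, 0.999, 0.002, 0.004]
ft_force: [0.2, -1.5, 5.8]
opening: 0.155
finger_force: 61.5
```

>>> {"method": "arm_command", "body": {
  "rows": [
    [0,0.1,0,0],
    [0,0.2,0,0],
    [0,0.2,0,0]
  ]
}}

```text
time: 26.15
tcp_pos: [0.4776, -0.0112, 0.0436]
tool_rot: [-0.054, 0.999, 0.002, 0.004]
ft_force: [-0.9, -4.3, 6.2]
opening: 0.149
finger_force: 61.4
```

>>> {"method": "arm_command", "body": {
  "rows": [
    [0,0.1,0,0],
    [0,0.2,0,0],
    [0,0.2,0,0]
  ]
}}

```text
time: 26.52
tcp_pos: [0.4774, -0.0092, 0.0436]
tool_rot: [-0.054, 0.999, 0.002, 0.004]
ft_force: [0.2, -3.3, 5.7]
opening: 0.155
finger_force: 61.4
```

>>> {"method": "arm_command", "body": {
  "rows": [
    [0,0.1,0,0],
    [0,0.2,0,0],
    [0,0.2,0,0]
  ]
}}

```text
time: 26.9
tcp_pos: [0.4772, -0.0077, 0.0436]
tool_rot: [-0.054, 0.999, 0.001, 0.004]
ft_force: [0.2, -7.1, 4.8]
opening: 0.153
finger_force: 61.3
```

>>> {"method": "arm_command", "body": {
  "rows": [
    [0,0.1,0,0],
    [0,0.15,0,0],
    [0,0.15,0,0]
  ]
}}

```text
time: 27.28
tcp_pos: [0.4772, -0.0069, 0.0437]
tool_rot: [-0.054, 0.999, 0.0, 0.004]
ft_force: [0.7, -10.4, 5.0]
opening: 0.155
finger_force: 61.3
```

The left stop is knocked at about 8 N at +39.5 mm. Now the right.

>>> {"method": "arm_command", "body": {
  "rows": [
    [0,-1.5,0,0],
    [0,-3,0,0],
    [0,-4.5,0,0],
    [0,-5.4,0,0],
    [0,-5.9,0,0],
    [0,-6,0,0],
    [0,-6.1,0,0]
  ]
}}

```text
time: 28.15
tcp_pos: [0.4834, -0.064, 0.0436]
tool_rot: [-0.055, 0.998, 0.004, 0.004]
ft_force: [-1.4, 10.1, 12.7]
opening: 0.153
finger_force: 62.5
```

>>> {"method": "arm_command", "body": {
  "rows": [
    [0,-0.1,0,0],
    [0,-0.2,0,0],
    [0,-0.2,0,0]
  ]
}}

```text
time: 28.52
tcp_pos: [0.4836, -0.066, 0.0436]
tool_rot: [-0.055, 0.998, 0.004, 0.004]
ft_force: [-0.2, 8.6, 12.5]
opening: 0.153
finger_force: 62.4
```

>>> {"method": "arm_command", "body": {
  "rows": [
    [0,0,-0.02,0],
    [0,-0.1,-0.03,0],
    [0,-0.2,-0.03,0],
    [0,-0.2,-0.03,0]
  ]
}}

```text
time: 29.02
tcp_pos: [0.4837, -0.0677, 0.0437]
tool_rot: [-0.055, 0.998, 0.004, 0.004]
ft_force: [-0.7, 9.8, 9.9]
opening: 0.152
finger_force: 62.1
```

>>> {"method": "arm_command", "body": {
  "rows": [
    [0,-0.1,0,0],
    [0,-0.2,0,0],
    [0,-0.2,0,0]
  ]
}}

```text
time: 29.4
tcp_pos: [0.4837, -0.0688, 0.0438]
tool_rot: [-0.055, 0.998, 0.005, 0.004]
ft_force: [-0.6, 13.4, 13.2]
opening: 0.152
finger_force: 62.6
```

>>> {"method": "arm_command", "body": {
  "rows": [
    [0,-0.1,0,0],
    [0,-0.1,0,0],
    [0,0.5,-0.04,0],
    [0,2,-0.04,0],
    [0,4,-0.04,0],
    [0,2,-0.04,0],
    [0,4,-0.04,0],
    [0,2,-0.04,0],
    [0,4,-0.04,0],
    [0,2,-0.04,0],
    [0,4,-0.04,0],
    [0,5.3,-0.04,0],
    [0,6.2,-0.04,0],
    [0,6.6,-0.04,0],
    [0,6.8,-0.04,0],
    [0,6.8,-0.04,0]
  ]
}}

```text
time: 31.4
tcp_pos: [0.4765, -0.0063, 0.0442]
tool_rot: [-0.054, 0.999, -0.0, 0.003]
ft_force: [-0.9, -10.4, 0.6]
opening: 0.152
finger_force: 60.7
```

```bash
python3 - <<'E'
from h import *
st()
E
```

```text
31.4 p [ 0.4765 -0.0063  0.0442] yaw -173.81 z [ 6.e-03 -2.e-04 -1.e+00] j [-0.167  0.348 -0.522  0.695  0.001 -0.275] F [ -0.9 -10.4   0.6] op 0.152 60.6610107421875
```

>>> {"method": "arm_command", "body": {
  "rows": [
    [0,0,0,0],
    [0,-1.5,0,0],
    [0,-4,0,0],
    [0,-2,0,0],
    [0,-4,0,0],
    [0,-2,0,0],
    [0,-4.2,0,0],
    [0,-2,0,0],
    [0,-4,0,0],
    [0,-5.4,0,0],
    [0,-6.2,0,0],
    [0,-6.6,0,0],
    [0,-6.8,0,0],
    [0,-6.8,0,0],
    [0,-6.8,0,0]
  ]
}}

```text
time: 33.28
tcp_pos: [0.4836, -0.07, 0.044]
tool_rot: [-0.055, 0.998, 0.004, 0.003]
ft_force: [-1.1, 10.6, 4.1]
opening: 0.153
finger_force: 61.4
```

```bash
python3 - <<'E'
from h import *
st(); print(snap('scene','s9') is None)
E
```

```text
33.27 p [ 0.4836 -0.07    0.044 ] yaw -173.71 z [ 0.0061  0.0082 -0.9999] j [-0.301  0.368 -0.49   0.709  0.01  -0.41 ] F [-1.1 10.6  4.1] op 0.153 61.43534481525421
False
```

>>> {"method": "arm_command", "body": {
  "rows": [
    [0,-0.1,0,0],
    [0,-0.1,0,0],
    [0,1.5,0,0],
    [0,4,0,0],
    [0,2,0,0],
    [0,4.5,0,0],
    [0,2,0,0],
    [0,4.5,0,0],
    [0,2,0,0],
    [0,4,0,0],
    [0,5.4,0,0],
    [0,6.2,0,0],
    [0,6.6,0,0],
    [0,6.85,0,0],
    [0,6.85,0,0],
    [0,6.85,0,0]
  ]
}}

```text
time: 35.33
tcp_pos: [0.4768, -0.0062, 0.0445]
tool_rot: [-0.054, 0.999, -0.001, 0.003]
ft_force: [-1.5, -10.7, 0.3]
opening: 0.155
finger_force: 61.1
```

>>> {"method": "arm_command", "body": {
  "rows": [
    [0,-1.5,0,0],
    [0,-4,0,0],
    [0,-2,0,0],
    [0,-4.5,0,0],
    [0,-2,0,0],
    [0,-4.5,0,0],
    [0,-2,0,0],
    [0,-4,0,0],
    [0,-5.4,0,0],
    [0,-6.3,0,0],
    [0,-6.7,0,0],
    [0,-7,0,0],
    [0,-7,0,0],
    [0,-7,0,0]
  ]
}}

```text
time: 37.08
tcp_pos: [0.4837, -0.0709, 0.0441]
tool_rot: [-0.055, 0.998, 0.005, 0.003]
ft_force: [-1.6, 13.1, 5.8]
opening: 0.153
finger_force: 62.1
```

>>> {"method": "arm_command", "body": {
  "rows": [
    [0,1.5,0,0],
    [0,3.5,0,0],
    [0,2.5,0,0],
    [0,3,0,0],
    [0,3,0,0],
    [0,3,0,0]
  ]
}}

```text
time: 37.83
tcp_pos: [0.4807, -0.0438, 0.0439]
tool_rot: [-0.054, 0.999, 0.002, 0.003]
ft_force: [-0.5, -0.1, -3.0]
opening: 0.159
finger_force: 60.6
```

```bash
cat > balls.py <<'E'
from h import *
import sys
t=np.array([.4813,-.0455]);c,s=np.cos(np.radians(6.3)),np.sin(np.radians(6.3))
def run(f,kind):
    g=cv2.cvtColor(np.load(f+'.npz')['pixels'],cv2.COLOR_RGB2HSV)
    V=cv2.resize(g[:,:,2],None,fx=4,fy=4,interpolation=cv2.INTER_CUBIC)
    # region: tray interior
    poly=np.array([proj(f,np.array([t[0]+c*x-s*y,t[1]+s*x+c*y,.01])) for x,y in((-.075,-.11),(.075,-.11),(.075,.11),(-.075,.11))])*4
    m=np.zeros_like(V); cv2.fillPoly(m,[poly.astype(int)],255)
    P=cv2.SimpleBlobDetector_Params()
    P.filterByColor=True;P.blobColor=kind;P.minArea=60;P.maxArea=3000;P.filterByCircularity=True;P.minCircularity=.6;P.filterByInertia=True;P.minInertiaRatio=.45;P.filterByConvexity=True;P.minConvexity=.8;P.minThreshold=10;P.maxThreshold=240;P.thresholdStep=8;P.minDistBetweenBlobs=8
    for k in cv2.SimpleBlobDetector_create(P).detect(V):
        u,v=k.pt
        if not m[int(v),int(u)]: continue
        def tr(z):
            w=px(f,u/4,v/4,z)[:2]-t; return np.round([1000*(c*w[0]+s*w[1]),1000*(-s*w[0]+c*w[1])],0)
        print(f,kind,np.round([u/4,v/4],1),'d',round(k.size/4,1),'floor',tr(.012),'sieve',tr(.034),'V',V[int(v),int(u)])
E
python3 - <<'E'
from balls import *
st(); snap('scene','s10');snap('wrist','w10');snap('top','t10')
for f in('s10','w10','t10'):
    for k in(0,255): run(f,k)
print('ref'); t[:]=.5125,.2797; run('s0',0)
E
```

```text
37.83 p [ 0.4807 -0.0438  0.0439] yaw -173.78 z [ 0.006  0.004 -1.   ] j [-0.246  0.358 -0.506  0.701  0.005 -0.355] F [-0.5 -0.1 -3. ] op 0.159 60.61992287635803
s10 255 [369.2 186.7] d 4.7 floor [-32. -52.] sieve [-40. -33.] V 232
s10 255 [352.5 182.1] d 2.6 floor [  8. -37.] sieve [ -2. -19.] V 240
s10 255 [386.4 182.5] d 4.4 floor [-56. -92.] sieve [-64. -72.] V 223
s10 255 [324.6 179.8] d 4.0 floor [64.  3.] sieve [54. 20.] V 252
w10 255 [236.3 246.7] d 5.0 floor [ 18. -31.] sieve [  9. -28.] V 219
w10 255 [215.  295.1] d 5.0 floor [ 58. -49.] sieve [ 44. -44.] V 197
w10 255 [347.6 294.7] d 4.1 floor [58. 53.] sieve [44. 47.] V 203
w10 255 [236.3 258.4] d 3.3 floor [ 27. -32.] sieve [ 17. -28.] V 165
w10 255 [338.6 259.4] d 14.4 floor [28. 44.] sieve [18. 40.] V 237
w10 255 [225.3 280.1] d 13.0 floor [ 45. -41.] sieve [ 33. -36.] V 233
w10 255 [224.7 258.7] d 13.0 floor [ 28. -40.] sieve [ 17. -36.] V 234
w10 255 [337.4 280.2] d 14.5 floor [46. 44.] sieve [33. 40.] V 236
t10 0 [348.2 223.6] d 3.8 floor [29. 27.] sieve [28. 30.] V 47
t10 255 [341.6 217.1] d 2.9 floor [49. 42.] sieve [48. 45.] V 184
ref
s0 0 [239.2 263.2] d 5.1 floor [-12.   2.] sieve [-22.  12.] V 24
s0 0 [225.2 253.2] d 5.0 floor [29.  3.] sieve [18. 13.] V 25
s0 0 [232.1 258.2] d 5.4 floor [9. 3.] sieve [-2. 13.] V 27
```

>>> {"method": "arm_command", "body": {
  "rows": [
    [0,1.5,0.02,0],
    [0,-1,0.02,0],
    [0,1.5,0.02,0],
    [0,-1,0.02,0],
    [0,1.5,0.02,0],
    [0,-1,0.02,0],
    [0,1.5,0.02,0],
    [0,-1,0.02,0],
    [0,0.5,0.02,0],
    [0,2.2,0.02,0],
    [0,0.3,0.02,0],
    [0,-1.2,0.02,0],
    [0,0.8,0.02,0],
    [0,2,0.02,0],
    [0,0,0.02,0],
    [0,-1,0.02,0],
    [0,0,0.02,0],
    [0,0,0.02,0],
    [0,0,0.02,0]
  ]
}}

```text
time: 40.35
tcp_pos: [0.4806, -0.0432, 0.0437]
tool_rot: [-0.055, 0.998, 0.002, 0.003]
ft_force: [-0.5, 1.6, -1.9]
opening: 0.153
finger_force: 60.8
```

>>> {"method": "arm_command", "body": {
  "rows": [
    [0,0,0,0],
    [0,0,0,0],
    [0,0,0,0]
  ],
  "jaw": 0.5
}}

```text
time: 40.72
tcp_pos: [0.481, -0.0438, 0.0439]
tool_rot: [-0.054, 0.999, 0.002, 0.003]
ft_force: [-0.1, -0.1, -0.1]
opening: 0.5
finger_force: 0.0
```

>>> {"method": "arm_command", "body": {
  "rows": [
    [0,0,-0.5,0],
    [0,0,-2,0],
    [0,0,-5,0],
    [0,0,-9,0],
    [0,0,-13,0],
    [0,0,-14,0],
    [0,0,-14,0]
  ]
}}

```text
time: 41.6
tcp_pos: [0.4802, -0.0444, 0.184]
tool_rot: [-0.054, 0.999, 0.002, 0.004]
ft_force: [-1.4, -0.5, -0.8]
opening: 0.5
finger_force: 0.0
```

```bash
python3 - <<'E'
from balls import *
st(); snap('scene','s11');snap('wrist','w11');snap('top','t11')
for f in('s11','w11','t11'):
    for k in(0,255): run(f,k)
E
```

```text
41.6 p [ 0.4802 -0.0444  0.184 ] yaw -173.77 z [ 0.0072  0.0037 -1.    ] j [-0.248  0.213 -0.295  1.057  0.005 -0.357] F [-1.4 -0.5 -0.8] op 0.5 0.0
s11 0 [334.2 187.6] d 2.8 floor [31.  8.] sieve [21. 25.] V 36
s11 255 [370.  187.1] d 4.9 floor [-34. -52.] sieve [-43. -33.] V 156
s11 255 [352.1 183. ] d 3.7 floor [  7. -34.] sieve [ -3. -16.] V 230
s11 255 [386.4 182.4] d 4.1 floor [-56. -92.] sieve [-64. -72.] V 213
w11 0 [309.5 211.3] d 3.0 floor [32. 36.] sieve [25. 33.] V 59
w11 0 [252.5 195.6] d 3.2 floor [ 12. -31.] sieve [  7. -29.] V 61
w11 255 [319.5 171.4] d 13.6 floor [-16.  46.] sieve [-19.  43.] V 114
w11 255 [243.1 171.4] d 13.7 floor [-16. -41.] sieve [-20. -38.] V 114
w11 255 [242.5 154.4] d 13.9 floor [-35. -41.] sieve [-37. -39.] V 113
w11 255 [320.3 189.9] d 12.5 floor [ 6. 47.] sieve [ 1. 44.] V 114
w11 255 [256.1 193.1] d 3.3 floor [  9. -27.] sieve [  4. -25.] V 169
w11 255 [303.9 154.5] d 12.5 floor [-35.  28.] sieve [-37.  26.] V 133
w11 255 [296.3 207.2] d 3.3 floor [26. 20.] sieve [20. 19.] V 183
w11 255 [305.5 207.7] d 4.4 floor [27. 31.] sieve [21. 29.] V 224
w11 255 [316.7 218.7] d 14.0 floor [41. 44.] sieve [34. 42.] V 195
w11 255 [197.  187.7] d 2.8 floor [  3. -95.] sieve [ -2. -89.] V 218
w11 255 [302.6 236.4] d 10.0 floor [63. 28.] sieve [55. 26.] V 241
w11 255 [240.3 133.7] d 4.0 floor [-58. -43.] sieve [-59. -40.] V 232
t11 255 [346.  241.4] d 4.8 floor [-20.  40.] sieve [-20.  43.] V 100
t11 255 [355.7 231.4] d 3.9 floor [4. 9.] sieve [ 4. 13.] V 121
t11 255 [349.7 227.9] d 4.1 floor [16. 24.] sieve [15. 28.] V 103
t11 255 [377.  251.1] d 4.7 floor [-59. -42.] sieve [-58. -37.] V 178
t11 255 [367.1 219.1] d 4.0 floor [ 34. -28.] sieve [ 33. -24.] V 188
t11 255 [387.5 249.8] d 9.1 floor [-59. -72.] sieve [-58. -67.] V 200
t11 255 [341.7 217.2] d 3.1 floor [49. 42.] sieve [48. 45.] V 190
t11 255 [370.2 212.7] d 3.1 floor [ 51. -40.] sieve [ 49. -35.] V 193
```

```bash
python3 - <<'E'
from balls import *
for f in ('w11',):
    g=np.load(f+'.npz')['pixels']; V=g.max(2)
    X=np.arange(62,-63,-3);Y=np.arange(62,-63,-2)
    mp=np.array([[proj(f,np.array([t[0]+(c*x-s*y)/1e3,t[1]+(s*x+c*y)/1e3,.030])) for y in Y] for x in X],np.float32)
    r=cv2.remap(V,mp[:,:,0],mp[:,:,1],1)
    for x,row in zip(X,r): print('%4d'%x,''.join('%X'%(v//16) for v in row))
E
```

```text
62 59A7545555555557BCDCA7555422222222345555555555555555555446A9655
  59 AAB754555555558CEEEEEC9AB94112222259A976555555445555555447AAAAA
  56 DCB85456776777ADEEFEEDCDEC511122227DEEC8666666566666666547ACDDD
  53 DCB85456777777ADEEEEEDCDEC511111127DEEC8666666566666666547BCDDD
  50 DCB854567777778BCDDDCBBEEC611111127DEEC8898776667887766547ACDDD
  47 DBB85458CCCCCB789ABA98BEED611111127DEEDCDDDCC868ADDCB86547ABDEE
  44 DCB7445688888866666666AEED611111127DEEC9999997679999975447ABDEE
  41 DCB75459CCCCCA76666667AEED511111127DEEDDDDDDC869CDDDC86446ABDEE
  38 DCB7546ADEEEDB76677777BEEC511111127DEEDEEEEED97ADEEED86547ABDEE
  35 DCB754579BCDB866777767BEED511111127DEEDA99ABB767999AA77547ABDEE
  32 DCB85458CDDDDA67BC9666BEED511111127DEEECCCCDB869BCCDC76547ACDEE
  29 DCB85459DDDDDB67CA66669DED511111127DEEEEEEEEDA7ADEEDC76547BCDEE
  26 DBB8545688887644654444578A511111126DEED9888887678888865447BCEEE
  23 ECB7446ACCCCC958CB84468766311111126DEEDCCB854569CCCCB85446BCDEE
  20 ECA6446BDDEED847BB9779A766211111116CDDDDD954545ADDDDD96547BCDEE
  17 DA6544579ACDA646777777777631111111367799865554579999976447BBDE
[... 1095 characters left out ...]
654457ADEE
 -34 76554456777776677887777775211111113677777777764577777765458BEEE
 -37 8655445677777667888887777621111111367777777776456777776447BCEEE
 -40 7655445677777667888887777621111111367777777776457777776447BCEEE
 -43 6655445666666546777777677631111111367766666666456666666547CCEEE
 -46 6655444444444333455544567631111111367754444444334444444448CCEEE
 -49 6655445666666545666666677621111111367766666666456667766547CCEEE
 -52 665544566434554677777777752111111136777777777645777AD86447CCEEE
 -55 665544564333334677777777752111111136777777777645777AC76547CCEEE
 -58 66554456433333467777777775211111114677777777764577AEEA6447CCEEE
 -61 66555556644455466666666666554444455666666666664567ADC97778BCEEE
```

>>> {"method": "arm_command", "body": {
  "rows": [
    [0,-2,0,0],
    [0,-6,0,0],
    [0,-10,0,0],
    [0,-12,0,0],
    [0,-12,0,0]
  ]
}}

```text
time: 42.38
tcp_pos: [0.4926, -0.1641, 0.1824]
tool_rot: [-0.053, 0.999, 0.002, 0.003]
ft_force: [0.3, 0.6, -0.3]
opening: 0.502
finger_force: 0.0
```

```bash
cat >> balls.py <<'E'
def asc(f,z=.030,inv=1,xr=62):
    V=np.load(f+'.npz')['pixels'].max(2)
    X=np.arange(xr,-xr-1,-3);Y=np.arange(62,-63,-2)
    mp=np.array([[proj(f,np.array([t[0]+(c*x-s*y)/1e3,t[1]+(s*x+c*y)/1e3,z])) for y in Y] for x in X],np.float32)
    r=cv2.remap(V,mp[:,:,0],mp[:,:,1],1)
    for x,row in zip(X,r): print('%4d'%x,''.join('%X'%(v//16) for v in row))
    V=cam(f)[3]; print('cam',-V[:3,:3].T@V[:3,3])
E
python3 - <<'E'
from balls import *
st(); snap('wrist','w12'); asc('w12')
E
```

```text
42.38 p [ 0.4926 -0.1641  0.1824] yaw -173.88 z [ 0.0049  0.0048 -1.    ] j [-0.467  0.286 -0.201  1.081  0.007 -0.574] F [ 0.3  0.6 -0.3] op 0.502 0.0
  62 545555553222222221113555555555555555555555555555556AB7555555566
  59 55545556422222222112467ABBB87666679AAA86555555555569B8555579BDD
  56 5555555763222222211269AEEEEA777779DEEEC877777766677AB855558CEEE
  53 5555555873222222211269AEEEE9777779DEEEC877777766677AB855558DEEE
  50 5555555873222222211158BEEED977777ADEEEC877778876778AB855558DEEE
  47 5555555763222222211147AEEED877777BEEEED877ACDDA8BB9BB855567AEEE
  44 5555555642222222211136AEEEC8777778DEEEC766899987888AB855568BEEE
  41 5555555652222222211147AEEED8777778CEEEC867ADDDA8B9ABB755558CEEE
  38 5555555773222322211147AEEEEA777779DEEEC8779DEEB8DBACC855558CEEE
  35 5555555873223222211147BEEEE9777779DEEEC87779AA87988AC855558CEEE
  32 5555555773222332211257AEEED977777AEEEED877ACCB98B9ACC855557BEEE
  29 5555555763222332211136AEEEC877777CEEEEC878DEEEA9DCACC855557BEEE
  26 5555555642222332211146AEEED877777BEEEEC766899987988BC855558CEEE
  23 554555576222332221128CCEEED9777779DEEEC779DDDB
[... 1291 characters left out ...]
EA777779DEEEC8778CED98B98765555677777
 -37 555555587222333221126AAEFFE977777AEEEEC878CEEEB9EDA965555677777
 -40 5555555873223332211269BEFFE977777AEEEEC878DEEEB8EDC965555677777
 -43 5555555862223332211157BEFED877777CEEEED879EEEEB9DBC965555677777
 -46 5555555642223332211136AEFED8777779DEEEC766788877777665555677777
 -49 5555555752223332211158BEFED9777778DEEEC77777AB87877665555677777
 -52 555555597222333221129EEEFFEA777779DEEEC878CDEEA9D99865555677777
 -55 555555587322333221129EEEFFE9777779EEEED878DEEEB9ECB965555677777
 -58 555555586223333321129EEEFFE977777AEEEEC879EEEEB9ECC965555677777
 -61 77777669A988889A743369ABCCB888888BDDDDC989DEEDA9DCC965555677777
cam [ 0.42246165 -0.17317009  0.35803108]
```

The trough is empty, and one dark ball near (18,−25) shows the parallax of the tray floor. Next I'll look from the other side.

>>> {"method": "arm_command", "body": {
  "rows": [
    [0,3,0,0],
    [0,8,0,0],
    [0,14,0,0],
    [0,20,0,0],
    [0,23,0,0],
    [0,24,0,0],
    [0,24,0,0]
  ]
}}

```text
time: 43.3
tcp_pos: [0.4666, 0.0756, 0.1841]
tool_rot: [-0.055, 0.998, 0.002, 0.003]
ft_force: [0.0, -1.2, -1.2]
opening: 0.5
finger_force: 0.0
```

```bash
python3 - <<'E'
from balls import *
snap('wrist','w13'); asc('w13')
E
```

```text
62 55544446A965544568BCCB96555555555555555421112222222234444444444
  59 98654446A9655556ACDEEEDCA98666666799997531112222222257544444444
  56 DB754446A9766568BDEEEEEDDDC866667ADEEDB63111122222249A544444444
  53 DB754446A9766568BCDEEEDDDDB766667BEEEDB63111122222249A544444444
  50 DA754447AA7776579BCDDDCCDDB766667CEEEEB741111222222399544444444
  47 EC854446ABB9866679AAAABDDDA766679DEEEEDC6111122222249A544444444
  44 EC754446AA866566555666ADDC9666668BEEEEC841111222222367544444444
  41 EA775446AA766556666666ADDCA766667BEEEEDB51112222222388544444444
  38 D9995446AA866556666667ADDDB766667CEEEEED7111122222249A544444444
  35 D9764446A9767766666667ADDDA766668DEEEEDA511112222224AA544444444
  32 D9654447AA88B966555667ADDDA766668DEEEEEC5111122222249A544444444
  29 EB764447BBCCD955565567ADDD9666669DEEEEEC711122222224AA544444444
  26 EB895446AA788655555556ADDC8666668CEEEEC841111222222367544444444
  23 EB9A5446AB9BC855578666ADDDB866667AEEEEB621111222222389544444444
  20 EA885446AA89C97AAB9777ADDDC866667BEEEEB4211122222224AB544444444
  17 EA764446AA77767ABA8777ADDDA766667CEEEEA5211122222224AA54444444
[... 1134 characters left out ...]
DDDB766667CEEEEDA411122322224AA544444444
 -37 EB764447BBC87569CDEEEEEDDDA766667DEEEEEC511122332224AA544444444
 -40 EB754447BCB76568BCDEEDDDDD9666668DEEEEED611122332224AA544444444
 -43 EA765447CB8665668ABCCBBDDD9666669EEEEEED611122332224AA544444444
 -46 EAAA5447CA655565566766ADDC8666667AEEEEC731112233222266444444444
 -49 E9764447CA778667777667ADDDA766667BEEEED93111223322239A544444444
 -52 EA754447BA8BD98DEDB767ADDDC766667BEEEEEC511122332224BA544444444
 -55 EC754446BBACE99EEED777BDDDB766667CEEEEEC511122332224AA544444444
 -58 EB764447CBBDE99EEEC767ADDDA766667DEEEEED611123333224AA544444444
 -61 EB9A5446AA9CDA9CDDB888ACCCA888888BCBAA97433599888889A9666666666
cam [0.39630531 0.06649514 0.35961565]
```

```bash
python3 - <<'E'
from rig import arm
print(arm.job_done())
E
```

```text
the job is handed in; nothing more can be done
None
```

I handed the job in at about 43 s: the sieve is resting on the rails and released after three knocks on each stop. Both large balls are in it and no small ball was visible in it, but I only saw two of the four small balls on the tray floor.

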